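# Stow the matches under the top tray of the candle box

## Task

Open the wooden candle box by swinging its top tray up and over to the right as far as it goes, lay the red match box flat on the floor of the compartment underneath (set it down, do not drop it), then swing the tray back and lower it until it is fully seated on the box again. Leave the blue clothes peg and the cork where they are.

Things in the scene. Friction and masses are not known exactly. Their poses are not given: they have to be found in the camera images.
- keep_box: Light wooden box fixed to the worktop, 180 (x) x 160 (y) x 70 mm high, walls and floor 6 mm; compartment inside 168 x 148 mm, 64 mm deep. Origin: centre of the underside; z up. Parallel steel link arms on its x end faces carry the top tray, which swings up and over to the box's -y side, always level. Let go, it sinks slowly to the nearer end (seated or open) and rests there.
- tray_arms (a joint): Arm angle q, rad: 0 = tray seated on the box, 1.92 = fully open (end stop), beside the box at its -y side. Each tray point moves on an arc of radius 110 mm: from closed, 0.110*(cos(0.611+q)-0.819) m along the box's y and 0.110*(sin(0.611+q)-0.574) m in z (47 mm up at q = 0.96, then down; 180 mm to -y when open). Moving mass 0.4 kg, light damping, no spring.
- tray_handle (a point): Middle of the steel grip bar over the tray's middle (closed: over the box's middle), 125 mm above the worktop when closed or open. Bar 10 mm thick, straight for 68 mm along the box's x; axes as the box's. Bar centre 50 mm above the tray's floor, 22 mm above its walls. Tray 180 x 160 x 32 mm, underside at 71 mm when closed; three tea lights are fixed in it.
- match_box_center (a point): Centre of the red match box to be stowed, 36 (own x) x 53 (own y) x 15 mm high, 20 to 40 g, lying flat and loose on the worktop to the left of the wooden box; z up. Closed, its drawer does not slide.
- clothes_peg_center (a point): Centre of a blue clothes peg, 15 x 72 (own y) x 12 mm, a loose bystander.
- cork_center (a point): Centre of a wine cork lying on its side, 44 x 37 x 23 mm, a loose bystander.
Not all that is in view belongs to the job. Leave any purple look-alike of the part that bears match_box_center alone.

How it is judged:
By the outcome, as a careful person would: the job done as asked, in the order asked, and still so for the second after the job is handed in, with the robot touching nothing.
It also fails if it takes over 70 s, if anything falls off the work surface, if the arm or the gripper's body presses on something with over 40 N, if the wrist force passes 120 N, or if a joint passes its speed limit or range.

## Robot

A 7-joint arm with a two-finger parallel gripper is mounted at the origin on a cart in front of the work surface, level with it; the furniture and walls round the work are solid. World frame = base frame: x ahead of the robot, y to its left, z up, the work surface at z = 0. Lengths are in m, angles in rad, forces in N, time in s.
With the tool pointing down it reaches from about 0.4 to 0.85 m from the base axis. Payload 10.4 kg.
Tool frame: the origin (TCP) lies at the very end of the fingers, on their centre line; the grasp point (between the pads) lies 19 mm behind it; x points along the fingers, z is the direction in which the jaws open and shut, and the axes are right-handed (so a half turn about x gives the same grasp; the last joint's range is limited). The gripper opens to 85 mm and grips with 20 to 120 N. Pads are 22 mm wide; open, the fingers measure 114 mm over their backs; the gripper's body (76 mm by 85 mm) begins 54 mm behind the grasp point. The pads swing forward as they close: fully open they stand 13 mm farther back than shut.
Start: joints at [1.149, 0.332, -0.065, 1.46, 0.022, 1.35, -0.088], TCP at [0.243, -0.576, 0.231] pointing down, gripper open.
Joint ranges: [-2.6, 2.6], [-0.5, 2.12], [-1.47, 1.34], [0.16, 2.42], [-1.27, 4.41], [0.06, 2.06], [-2.6, 2.6]. Speed limits (rad/s): [2.22, 2.22, 2.79, 2.79, 3.14, 3.14, 3.14].

## Interface

Orientations are given as a unit quaternion [x, y, z, w].
In Python, from workcell import get_obs, camera, camera_info, hand_in gives the robot as it stands.
- The arm moves only by the tool move_arm, never from a script. Its argument "motion" is text: rows parted by semicolons, each of 4 numbers parted by spaces: the shift along the world's x, y, z in m, then the turn about the world's z in rad. In form: tx ty tz spin; .... A call has 1 to 10 rows; each row is the pose to reach, as a shift and turn from the pose commanded when the call began; what a row does not reach only later rows make up. A row lasts 1/8 s, in which the tool goes at most 62.5 mm and 10.7 degrees, less where a joint would pass 70% of its speed; a pose out of reach is approached as far as the arm can. A call with a gripper value outside its range is refused whole. "grip" is the opening, from 0 (shut) to 1 (fully open), set as the call begins (left out, the last holds). The fingers move at their own pace and stop on an object; "force" is the grip in N (left out, the last holds). Time passes only in rows, so rows that repeat a pose let the fingers close. It gives the time, the measured TCP pose, the force and the opening at its end, in the units of the state.
- get_obs(): the state, without advancing time (a new reading comes with each control period).
- camera(name): name is "side" or "top" or "wrist"; returns (picture, depth): 420x560x3 uint8, red, green, blue; 420x560 float32, m along the optical axis (not along the pixel's ray), 0 where there is no reading.
- camera_info(name): a dict with "camera_matrix" (3x3 intrinsics, pixels), "eye" and "attitude" of the camera in the world. Camera axes: x right, y up, looking along -z (the intrinsics and any distortion apply to the point x, -y, -z); pixel columns grow to the right and rows downward; lengths in m; the calibration is good to about 2 mm. A picture is of the moment at which its call begins: read the wrist's pose just before it. camera_info takes no time and is no camera call; for the wrist camera it gives the pose at the moment of the call.
- hand_in(): hands the job in, once; it reports no verdict.
The state is a dict: "clock": time; "joint_pos": joint angles; "joint_velocities": joint speeds; "tau": joint torques, N m; "position": TCP position; "ee_rot": TCP orientation; "ft_force": force on the tool from outside, world axes, zero at the start; "torque": the same for the moment, N m; "grip_width": opening from 0.0 (shut) to 1.0 (fully open).
Only numpy, scipy, OpenCV 4.12 (cv2) and the standard library are available. Lean on these libraries where they do the work, as an engineer would, in place of code of your own. Each camera call takes 0.05 s, during which the arm holds its last target.

## Working session

There is one attempt and no reset: what is moved stays moved. The work goes in short steps, Python scripts to look and compute and a tool call to move; the robot and the scene stay as the last step left them, time stands still between calls to the robot, and variables do not carry over. Pictures are saved under pics/ and viewed, and the job is handed in when it is done.

Besides the shell and the picture viewer there is one more tool, called after "Call:" as name(argument=value, ...), one argument or row to a line, values as JSON. move_arm: Moves the arm, as the interface text tells. Its arguments: {"type":"object","properties":{"motion":{"type":"string"},"grip":{"type":"number"},"force":{"type":"number"}},"required":["motion"]}

```bash
mkdir -p pics
cat > h.py <<'E'
import numpy as np, cv2
from workcell import get_obs, camera, camera_info, hand_in
from scipy.spatial.transform import Rotation as R
def snap(n,f):
    info=camera_info(n); p,d=camera(n)
    cv2.imwrite(f'pics/{f}.png',p[:,:,::-1]); np.savez(f'pics/{f}.npz',p=p,d=d)
    import pickle; pickle.dump(info,open(f'pics/{f}.pkl','wb'))
    return p,d,info
def load(f):
    import pickle
    z=np.load(f'pics/{f}.npz'); return z['p'],z['d'],pickle.load(open(f'pics/{f}.pkl','rb'))
def att(info):
    a=np.array(info['attitude'],float)
    return a if a.shape==(3,3) else R.from_quat(a).as_matrix()
def ray(info,uv):
    K=np.array(info['camera_matrix'],float)
    uv=np.atleast_2d(np.array(uv,float))
    dist=np.array(info.get('distortion',np.zeros(5)),float)
    n=cv2.undistortPoints(uv.reshape(-1,1,2),K,dist).reshape(-1,2)
    c=np.c_[n[:,0],-n[:,1],-np.ones(len(n))]
    return np.array(info['eye'],float), c@att(info).T
def onplane(info,uv,z):
    e,r=ray(info,uv); t=(z-e[2])/r[:,2]; return e+r*t[:,None]
def bydepth(info,uv,d):
    e,r=ray(info,uv); return e+r*np.atleast_1d(d)[:,None]
E
python3 - <<'E'
from h import *
print(get_obs())
for n in('side','top','wrist'):
    p,d,i=snap(n,n+'0'); print(n,i)
E
```

```text
{'clock': 0.0, 'joint_pos': array([ 1.14942913,  0.33286918, -0.06471226,  1.46091897,  0.0215932 ,
        1.34989596, -0.08851997]), 'joint_velocities': array([-0.00074529,  0.00109063,  0.00133619,  0.0015797 , -0.00107669,
       -0.00029837,  0.00049456]), 'tau': array([-4.16927487e-04, -6.25436425e+01,  4.91284614e-02, -3.91596615e+01,
        1.63205015e-02,  9.94321425e-03, -1.88259759e-05]), 'position': array([ 0.24253939, -0.57562455,  0.23052831]), 'ee_rot': array([ 0.39131567,  0.58955037, -0.39080154,  0.58870754]), 'ft_force': array([0.15290158, 0.59969261, 0.59241396]), 'torque': array([-0.01234577,  0.03255035, -0.02425198]), 'grip_width': 0.9982726028675384}
side {'camera_matrix': array([[481.44405402,   0.        , 284.14517974],
       [  0.        , 481.44405402, 213.78557362],
       [  0.        ,   0.        ,   1.        ]]), 'eye': array([-0.07008069,  0.09980501,  0.97098059]), 'attitude': array([ 0.19985637, -0.19522617, -0.67395172,  0.68391026])}
top {'camera_matrix': array([[488.86442477,   0.        , 278.49140215],
       [  0.        , 488.86442477, 204.24642435],
       [  0.        ,   0.        ,   1.        ]]), 'eye': array([0.38173812, 0.12658941, 1.04258493]), 'attitude': array([-0.02048405,  0.0414463 ,  0.71437621, -0.69823294])}
wrist {'camera_matrix': array([[313.07567993,   0.        , 278.71907333],
       [  0.        , 313.07567993, 209.00415417],
       [  0.        ,   0.        ,   1.        ]]), 'eye': array([ 0.30187801, -0.55060305,  0.37206449]), 'attitude': array([-0.10816077,  0.07330795, -0.54784926,  0.8263101 ])}
```

View pics/top0.png

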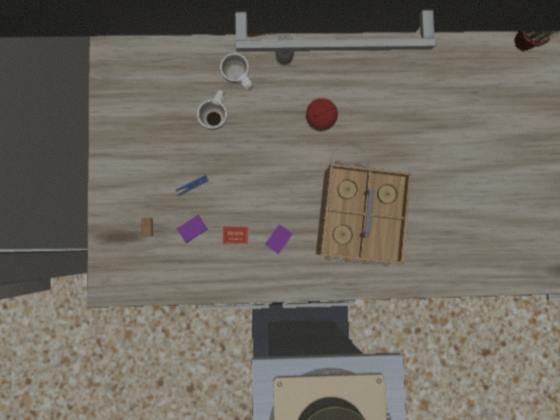

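View pics/side0.png

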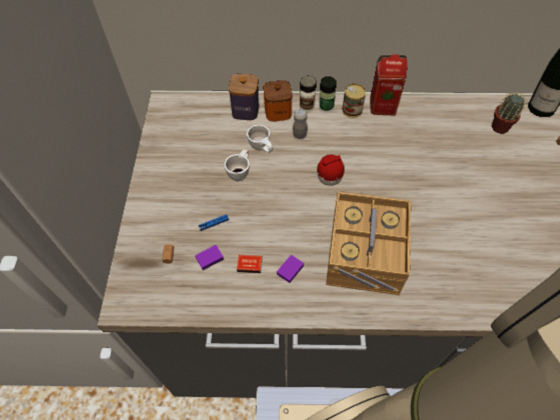

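The top view shows the tray at about (365,213) with its grip bar at (369,213). The red match box is at (236,235), between purple look-alikes at (192,229) and (279,239). The peg is at (192,185) and the cork at (147,227). The side view agrees. Next I'll measure.

Run:
```python
from h import *
def rect(m):
    cs,_=cv2.findContours(m.astype(np.uint8),cv2.RETR_EXTERNAL,cv2.CHAIN_APPROX_NONE)
    return sorted(cs,key=cv2.contourArea)[::-1]
res={}
for f,roi in(('top0',(200,260,215,255)),('side0',(225,275,245,285))):
    p,d,i=load(f); hsv=cv2.cvtColor(p,cv2.COLOR_RGB2HSV)
    m=((hsv[...,0]<8)|(hsv[...,0]>172))&(hsv[...,1]>150)&(hsv[...,2]>70)
    k=np.zeros_like(m);x0,x1,y0,y1=roi;k[y0:y1,x0:x1]=1
    c=rect(m&k)[0]; pts=c.reshape(-1,2).astype(float)
    W=onplane(i,pts,0.015)
    r=cv2.minAreaRect((W[:,:2]*1000).astype(np.float32)); b=cv2.boxPoints(r)
    print(f,'match',r, 'px',pts.mean(0))
    cc=pts.mean(0).astype(int); print(' depthpt',bydepth(i,cc,d[cc[1],cc[0]]))
    # wooden tray corners zoom
p,d,i=load('top0'); cv2.imwrite('pics/topz.png',cv2.resize(p[150:280,300:430,::-1],None,fx=4.5,fy=4.5,interpolation=cv2.INTER_CUBIC))
p,d,i=load('side0'); cv2.imwrite('pics/sidez.png',cv2.resize(p[180:300,310:430,::-1],None,fx=5,fy=5,interpolation=cv2.INTER_CUBIC))
```

```text
top0 match ((409.0272216796875, 187.71424865722656), (46.05792236328125, 29.269758224487305), 88.68299102783203) px [234.54411765 234.52941176]
 depthpt [[0.41105971 0.18951293 0.01807233]]
side0 match ((408.5726318359375, 187.06930541992188), (51.27517318725586, 36.62015914916992), 87.23775482177734) px [248.84507042 262.69014085]
 depthpt [[0.41097228 0.18957523 0.01323855]]
```

View pics/topz.png

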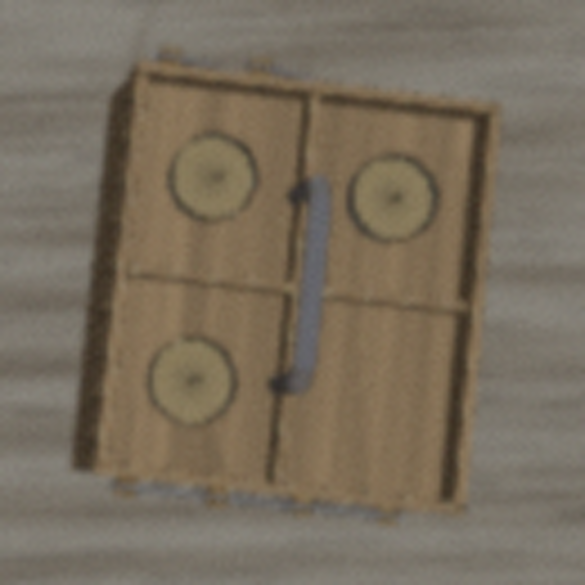

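View pics/sidez.png

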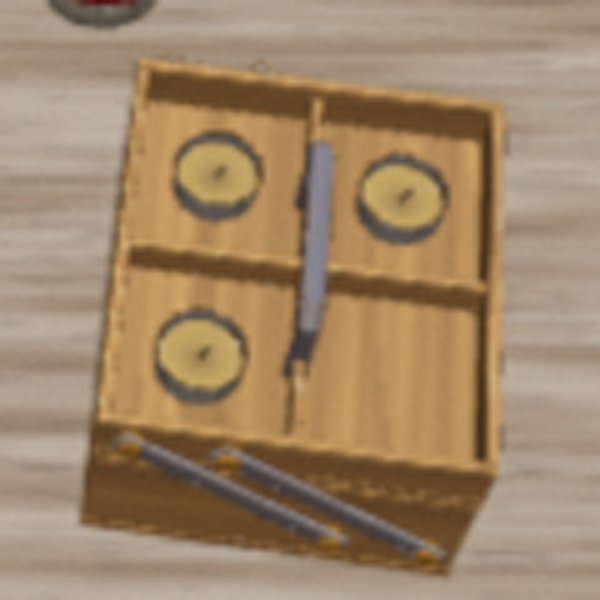

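```bash
cat >> h.py <<'E'
def tri(i1,a,i2,b):
    e1,r1=ray(i1,a); e2,r2=ray(i2,b); r1=r1[0];r2=r2[0]
    s=np.linalg.lstsq(np.c_[r1,-r2],e2-e1,rcond=None)[0]
    p,q=e1+s[0]*r1,e2+s[1]*r2
    return (p+q)/2,np.linalg.norm(p-q)
E
python3 - <<'E'
from h import *
_,dt,it=load('top0');_,ds,i_s=load('side0')
T=lambda x:((np.array(x)+.5)/4.5-.5+[300,150]); S=lambda x:((np.array(x)+.5)/5-.5+[310,180])
P={}
for n,a,b in(('TL',(137,68),(140,60)),('TR',(498,105),(502,106)),('BR',(462,506),(494,470)),('BL',(97,470),(100,422)),
 ('barT',(318,182),(320,148)),('barB',(304,385),(308,328)),('barmid',(312,284),(316,238))):
    P[n],g=tri(it,T(a),i_s,S(b)); print(n,P[n].round(4),g.round(4), onplane(it,T(a),.103 if n[0]!='b' else .13).round(4))
c=[onplane(it,T(a),.103)[0] for a in((137,68),(498,105),(462,506),(97,470))]
c2=[onplane(i_s,S(b),.103)[0] for b in((140,60),(502,106),(494,470),(100,422))]
for c in(c,c2):
    c=np.array(c)[:,:2]*1000;print(c.mean(0),cv2.minAreaRect(c.astype(np.float32)), np.linalg.norm(np.roll(c,-1,0)-c,axis=1))
    v=c[0]+c[1]-c[2]-c[3];print('yaw',np.arctan2(v[1],v[0])); v=c[0]-c[1]+c[3]-c[2];print('yaw',np.arctan2(-v[0],v[1]))
print(tri(it,(235.5,235),i_s,(249.5,263.5)))
for s,e in(('top0',(.41,.188)),):
    p,d,i=load('top0')
    print(bydepth(i,T((312,284)),d[int(150+284/4.5),int(300+312/4.5)]))
from workcell import get_obs
o=get_obs();print(R.from_quat(o['ee_rot']).as_matrix().round(3))
E
```

```text
TL [ 0.5386 -0.0051  0.1064] 0.0017 [[ 0.5391 -0.0047  0.103 ]]
TR [ 0.5202 -0.1627  0.1009] 0.0008 [[ 0.5199 -0.1617  0.103 ]]
BR [ 0.347  -0.139   0.0984] 0.0002 [[ 0.3472 -0.1378  0.103 ]]
BL [0.3663 0.0173 0.0979] 0.0006 [[0.3663 0.0182 0.103 ]]
barT [ 0.4861 -0.0784  0.1181] 0.0003 [[ 0.4848 -0.0756  0.13  ]]
barB [ 0.4001 -0.0677  0.1174] 0.0024 [[ 0.3999 -0.0663  0.13  ]]
barmid [ 0.4428 -0.0738  0.1166] 0.0008 [[ 0.4419 -0.0713  0.13  ]]
[443.13421643 -71.51471701] ((443.0980529785156, -71.7481918334961), (158.09735107421875, 175.80838012695312), 82.4545669555664) [158.10433526 174.30475278 157.15977665 174.32289862]
yaw -0.13440269021152318
yaw -0.12220305017287747
[442.13892865 -72.27987742] ((441.92822265625, -72.61225128173828), (157.68746948242188, 178.9712371826172), 82.34465026855469) [157.69254121 175.79343429 156.26933843 178.97122745]
yaw -0.13764167391008944
yaw -0.13151371071841064
(array([0.4091454 , 0.18665055, 0.00956483]), np.float64(0.0005379194887417513))
[[ 0.44204768 -0.07174436  0.12810176]]
[[-0.     0.922  0.388]
 [ 0.001  0.388 -0.922]
 [-1.    -0.    -0.001]]
```

View pics/wrist0.png

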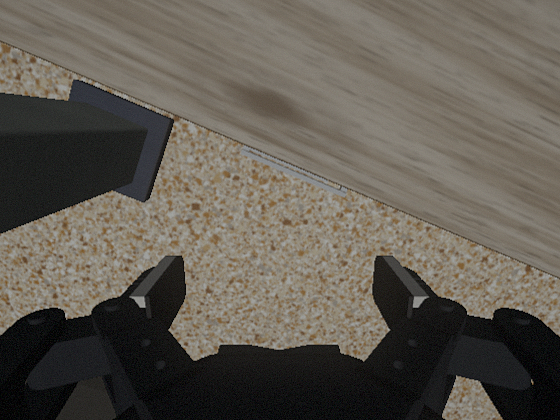

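Call:
move_arm(
  motion="0.02 0.055 0.01 -0.1; 0.04 0.11 0.02 -0.2; 0.06 0.165 0.02 -0.3; 0.085 0.22 0.02 -0.4; 0.11 0.275 0.02 -0.53; 0.13 0.33 0.02 -0.53; 0.15 0.385 0.02 -0.53; 0.175 0.44 0.02 -0.53; 0.195 0.49 0.02 -0.53; 0.2 0.504 0.02 -0.53",
  grip=0.5,
  force=40,
)

```text
clock: 1.4
position: [0.4434, -0.0686, 0.2514]
ee_rot: [0.531, 0.467, -0.53, 0.467]
ft_force: [-1.1, -0.7, -0.2]
grip_width: 0.499
```

Run:
```python
from h import *
o=get_obs();print(o['clock'],o['position'],o['ee_rot'],o['ft_force'],o['grip_width'],o['joint_velocities'].round(2),o['joint_pos'].round(2))
snap('wrist','w1')
```

```text
1.4 [ 0.44339645 -0.06856648  0.25139011] [ 0.53066051  0.46749313 -0.53039289  0.46747512] [-1.10836034 -0.69315396 -0.17587361] 0.49924563828412305 [-0.09  0.05 -0.08 -0.04  0.04  0.   -0.23] [ 0.62 -0.05 -0.54  1.84 -0.03  1.34 -1.61]
```

View pics/w1.png

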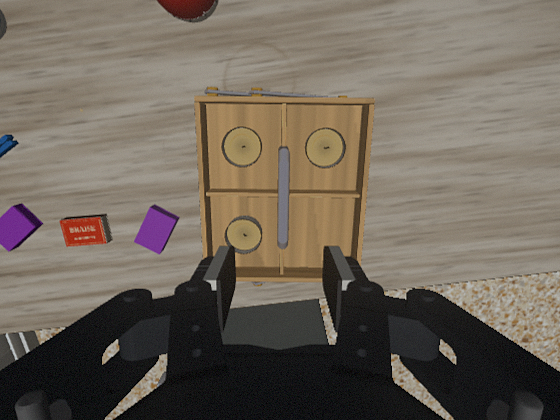

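The wrist view shows the bar running from (284,147) to (284,248), parallel to the pads. The red box is at (85,230). I'll triangulate both against the top and side views.

Run:
```python
from h import *
_,_,iw=load('w1');_,_,it=load('top0');_,_,i_s=load('side0');pw,dw,_=load('w1')
T=lambda x:((np.array(x)+.5)/4.5-.5+[300,150]); S=lambda x:((np.array(x)+.5)/5-.5+[310,180])
print('bar w-s',tri(iw,(284,197.5),i_s,S((316,238))),'w-t',tri(iw,(284,197.5),it,T((312,284))))
for z in(.125,.13): print(onplane(iw,[(284,149),(284,197.5),(283,246)],z).round(4))
print('rim',onplane(iw,[(196,98.5),(374,97),(359,282),(203,282)],.103).round(4))
hsv=cv2.cvtColor(pw,cv2.COLOR_RGB2HSV)
m=((hsv[...,0]<8)|(hsv[...,0]>172))&(hsv[...,1]>150)&(hsv[...,2]>70); m[:150]=0
c=max(cv2.findContours(m.astype(np.uint8),cv2.RETR_EXTERNAL,cv2.CHAIN_APPROX_NONE)[0],key=cv2.contourArea).reshape(-1,2)
W=onplane(iw,c,.015); print(cv2.minAreaRect((W[:,:2]*1000).astype(np.float32)))
uv=np.array([c.min(0),c.max(0)]).mean(0);print(uv,tri(iw,uv,i_s,(249.5,263.5)),tri(iw,uv,it,(235.5,235)))
print('d',bydepth(iw,(284,197.5),dw[197,284]))
```

```text
bar w-s (array([ 0.44342813, -0.07354098,  0.11546807]), np.float64(0.0002409529131618869)) w-t (array([ 0.44320116, -0.073893  ,  0.11598397]), np.float64(0.0011819667718196375))
[[ 0.4872 -0.0786  0.125 ]
 [ 0.4456 -0.0735  0.125 ]
 [ 0.4006 -0.0671  0.125 ]]
[[ 0.4876 -0.0786  0.13  ]
 [ 0.4468 -0.0736  0.13  ]
 [ 0.4026 -0.0673  0.13  ]]
rim [[ 0.5385 -0.0075  0.103 ]
 [ 0.5202 -0.1622  0.103 ]
 [ 0.3431 -0.1386  0.103 ]
 [ 0.363   0.0197  0.103 ]]
((408.63031005859375, 187.8865509033203), (52.193477630615234, 35.752845764160156), 87.24469757080078)
[ 82.5 231. ] (array([0.40802208, 0.18711415, 0.01415298]), np.float64(0.003018413624118158)) (array([0.40919619, 0.18661373, 0.01679295]), np.float64(0.000569168000251975))
d [[ 0.44697839 -0.07361936  0.13078336]]
```

Call:
move_arm(
  motion="0.001 -0.001 -0.03 0; 0.001 -0.001 -0.07 0; 0.001 -0.001 -0.1 0; 0.001 -0.001 -0.12 0; 0.001 -0.001 -0.135 0; 0.001 -0.001 -0.142 0; 0.001 -0.001 -0.142 0; 0.001 -0.001 -0.142 0",
)

```text
clock: 2.45
position: [0.4442, -0.0731, 0.11]
ee_rot: [0.532, 0.466, -0.532, 0.466]
ft_force: [0.3, -0.3, -0.3]
grip_width: 0.499
```

Run:
```python
from h import *
o=get_obs();print(o['position'],o['ft_force'],R.from_quat(o['ee_rot']).as_matrix().round(3))
snap('wrist','w2');snap('side','s2')
```

```text
[ 0.44418806 -0.07312487  0.10999316] [ 0.30069708 -0.25673384 -0.2947728 ] [[ 0.001  0.991 -0.131]
 [-0.    -0.131 -0.991]
 [-1.     0.001  0.   ]]
```

View pics/w2.png

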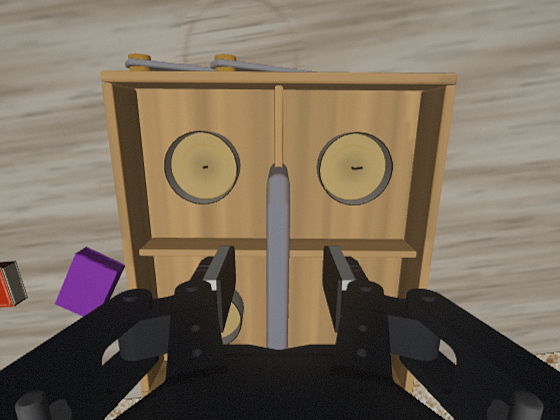

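View pics/s2.png

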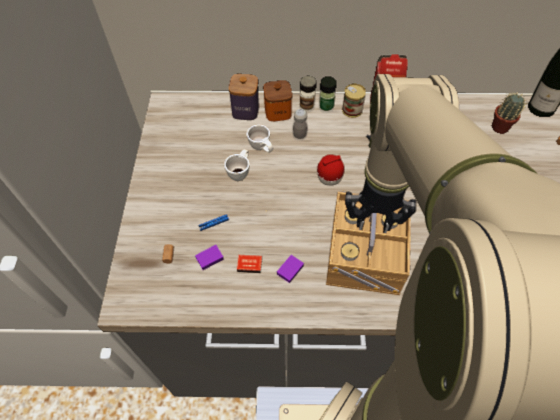

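The bar at (278,260) is centred between the pads and clear of the dividers, so I'll close.

Call:
move_arm(
  motion="0 0 -0.003 0; 0 0 -0.003 0; 0 0 -0.003 0; 0 0 -0.003 0; 0 0 -0.003 0; 0 0 -0.003 0",
  grip=0,
  force=50,
)

```text
clock: 3.3
position: [0.4437, -0.0725, 0.1063]
ee_rot: [0.532, 0.466, -0.532, 0.466]
ft_force: [-0.4, 5.0, -0.2]
grip_width: 0.099
```

Run:
```python
import numpy as np
yaw=-.131
for q in np.r_[np.arange(0,1.93,.12)]:
    dy=.11*(np.cos(.611+q)-.819);dz=.11*(np.sin(.611+q)-.574)
    print(round(q,2),(-np.sin(yaw)*dy).round(4),(np.cos(yaw)*dy).round(4),dz.round(4))
```

```text
0.0 0.0 0.0 -0.0
0.12 -0.0011 -0.0081 0.0103
0.24 -0.0023 -0.0174 0.0196
0.36 -0.0037 -0.0278 0.0277
0.48 -0.0051 -0.039 0.0344
0.6 -0.0067 -0.0509 0.0398
0.72 -0.0084 -0.0634 0.0437
0.84 -0.0101 -0.0763 0.0461
0.96 -0.0118 -0.0893 0.0469
1.08 -0.0135 -0.1024 0.0461
1.2 -0.0152 -0.1153 0.0437
1.32 -0.0168 -0.1278 0.0398
1.44 -0.0184 -0.1397 0.0344
1.56 -0.0199 -0.1509 0.0276
1.68 -0.0212 -0.1612 0.0195
1.8 -0.0225 -0.1705 0.0103
1.92 -0.0235 -0.1787 -0.0001
```

Call:
move_arm(
  motion="-0.0006 -0.004 0.005 0; -0.0011 -0.008 0.0103 0; -0.0017 -0.0126 0.015 0; -0.0023 -0.0174 0.0196 0; -0.003 -0.0225 0.0238 0; -0.0037 -0.0278 0.0277 0",
)

```text
clock: 4.05
position: [0.4398, -0.1007, 0.1343]
ee_rot: [-0.532, -0.466, 0.532, -0.466]
ft_force: [-1.9, 3.5, 1.4]
grip_width: 0.093
```

Run:
```python
from h import *
snap('wrist','w3')
```

```text
(no output)
```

View pics/w3.png

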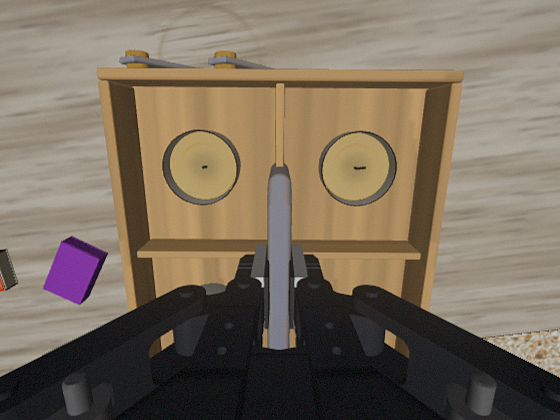

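The bar sits between the pads and the tray moves with the gripper, while the purple box drops back in the image. I'll continue along the arc.

Call:
move_arm(
  motion="-0.0014 -0.0112 0.0067 0; -0.003 -0.0231 0.0121 0; -0.0047 -0.0356 0.016 0; -0.0064 -0.0485 0.0184 0; -0.0081 -0.0615 0.0192 0; -0.0098 -0.0746 0.0184 0; -0.0115 -0.0875 0.016 0; -0.0131 -0.1 0.0121 0; -0.0147 -0.1119 0.0067 0; -0.0162 -0.1231 0 0",
)

```text
clock: 5.35
position: [0.4226, -0.2248, 0.133]
ee_rot: [-0.531, -0.466, 0.532, -0.465]
ft_force: [-4.3, 2.2, -4.7]
grip_width: 0.093
```

Call:
move_arm(
  motion="-0.0007 -0.0053 -0.004 0; -0.0014 -0.0103 -0.0081 0; -0.002 -0.015 -0.0125 0; -0.0026 -0.0195 -0.0173 0; -0.0031 -0.0236 -0.0225 0; -0.0036 -0.0273 -0.0275 0; -0.0037 -0.0278 -0.028 0; -0.0037 -0.0278 -0.028 0",
)

```text
clock: 6.35
position: [0.4191, -0.2511, 0.1061]
ee_rot: [-0.531, -0.467, 0.532, -0.465]
ft_force: [-10.3, 6.1, 7.4]
grip_width: 0.095
```

Call:
move_arm(
  motion="0 0 0 0; 0 0 0 0; 0 0 0 0; 0 0 0 0; 0 0 0.03 0; 0 0 0.07 0; 0 0 0.11 0; 0 0 0.14 0; 0 0 0.14 0",
  grip=0.5,
)

```text
clock: 7.48
position: [0.4213, -0.2522, 0.2484]
ee_rot: [0.532, 0.465, -0.531, 0.468]
ft_force: [-0.1, -0.4, -0.2]
grip_width: 0.501
```

Run:
```python
from h import *
print(get_obs()['position'])
snap('wrist','w4');snap('top','t4')
```

```text
[ 0.42126298 -0.25221922  0.24841246]
```

View pics/w4.png

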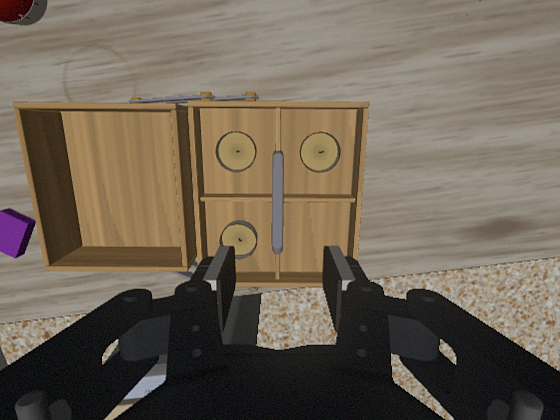

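View pics/t4.png

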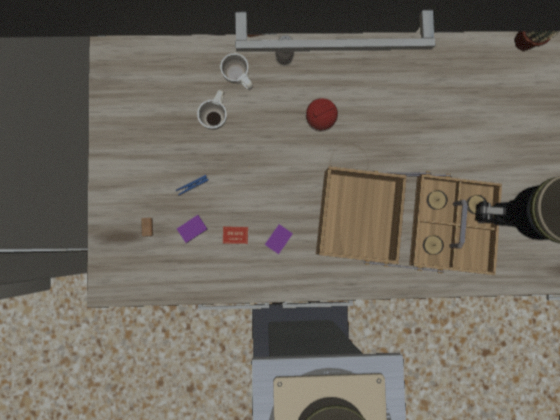

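The tray is fully open and the compartment at top (363,215) is empty. Now to the match box.

Call:
move_arm(
  motion="0 0.045 -0.01 0.17; 0 0.095 -0.03 0.34; 0 0.145 -0.05 0.51; 0 0.195 -0.07 0.68; 0 0.245 -0.08 0.85; 0 0.295 -0.09 1.02; -0.004 0.345 -0.09 1.19; -0.008 0.39 -0.09 1.36; -0.012 0.42 -0.09 1.53; -0.012 0.439 -0.09 1.65",
  grip=0.65,
)

```text
clock: 8.82
position: [0.407, 0.1887, 0.155]
ee_rot: [0.016, 0.707, -0.016, 0.706]
ft_force: [0.0, -0.8, 0.3]
grip_width: 0.653
```

Call:
move_arm(
  motion="0 0 0 0; 0 0 0 0",
)

```text
clock: 9.07
position: [0.4079, 0.1863, 0.1554]
ee_rot: [0.019, 0.707, -0.02, 0.706]
ft_force: [-0.1, 0.7, -0.0]
grip_width: 0.652
```

Run:
```python
from h import *
o=get_obs();print(o['position'],o['joint_pos'].round(2),R.from_quat(o['ee_rot']).as_matrix().round(3))
pw,dw,iw=snap('wrist','w5')
hsv=cv2.cvtColor(pw,cv2.COLOR_RGB2HSV)
m=((hsv[...,0]<8)|(hsv[...,0]>172))&(hsv[...,1]>150)&(hsv[...,2]>70)
c=max(cv2.findContours(m.astype(np.uint8),cv2.RETR_EXTERNAL,cv2.CHAIN_APPROX_NONE)[0],key=cv2.contourArea).reshape(-1,2)
W=onplane(iw,c,.015); print(cv2.minAreaRect((W[:,:2]*1000).astype(np.float32)),c.mean(0))
```

```text
[0.40785962 0.18634096 0.15537131] [ 0.33  0.06 -0.87  1.96  0.05  1.14 -0.62] [[-0.001  0.055  0.998]
 [-0.     0.998 -0.055]
 [-1.    -0.001 -0.001]]
((408.0826416015625, 188.1966552734375), (51.85973358154297, 34.493831634521484), 87.83837127685547) [280.74725275 195.71428571]
```

View pics/w5.png

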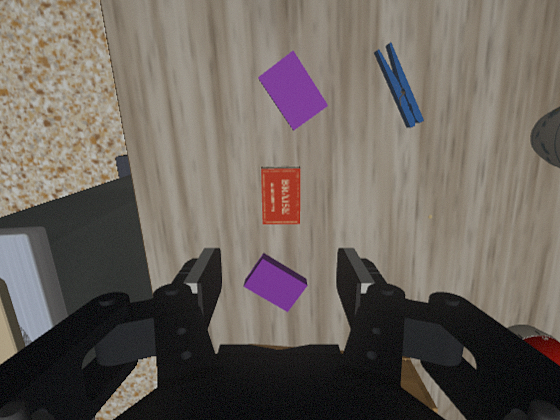

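The red box at (281,196) is aligned with the jaws, and both purple boxes are clear of the fingers' path. Descending.

Call:
move_arm(
  motion="0 0.001 -0.04 0; 0 0.001 -0.08 0; 0 0.001 -0.11 0; 0 0.001 -0.13 0; 0 0.001 -0.145 0; 0 0.001 -0.151 0; 0 0.001 -0.151 0; 0 0.001 -0.151 0",
)

```text
clock: 10.12
position: [0.4086, 0.1885, 0.0057]
ee_rot: [0.019, 0.706, -0.018, 0.707]
ft_force: [-0.6, -0.0, 0.1]
grip_width: 0.649
```

Run:
```python
from h import *
o=get_obs();print(o['position'],o['ft_force'])
pw,dw,iw=snap('wrist','w6')
snap('side','s6')
```

```text
[0.40861975 0.18848802 0.00569316] [-0.56554354 -0.02733758  0.10542919]
```

View pics/w6.png

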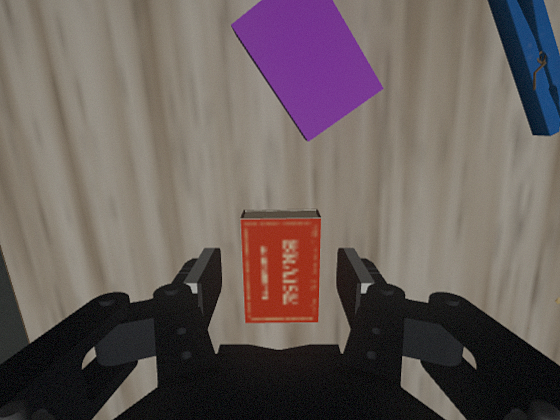

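Call:
move_arm(
  motion="0 0 -0.003 0; 0 0 -0.003 0; 0 0 -0.003 0; 0 0 -0.003 0; 0 0 -0.003 0; 0 0 -0.003 0",
  grip=0.2,
  force=30,
)

```text
clock: 10.98
position: [0.4084, 0.1884, 0.0022]
ee_rot: [0.018, 0.707, -0.018, 0.707]
ft_force: [1.7, -1.0, 3.9]
grip_width: 0.426
```

Call:
move_arm(
  motion="0 0 0.01 0; 0 0 0.03 0; 0 0 0.06 0; 0 0 0.06 0; 0 0 0.06 0",
)

```text
clock: 11.6
position: [0.4077, 0.188, 0.0617]
ee_rot: [0.018, 0.707, -0.019, 0.707]
ft_force: [0.9, 0.1, -0.8]
grip_width: 0.425
```

Run:
```python
from h import *
o=get_obs();print(o['position'],o['ft_force'])
pw,dw,iw=snap('wrist','w7')
snap('side','s7')
```

```text
[0.40765555 0.1879929  0.06169005] [ 0.91271907  0.10593049 -0.75443176]
```

View pics/w7.png

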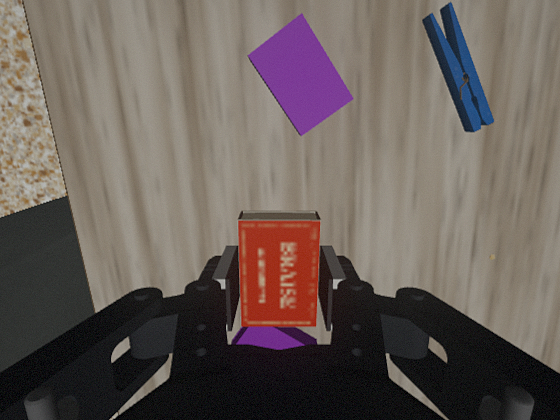

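View pics/s7.png

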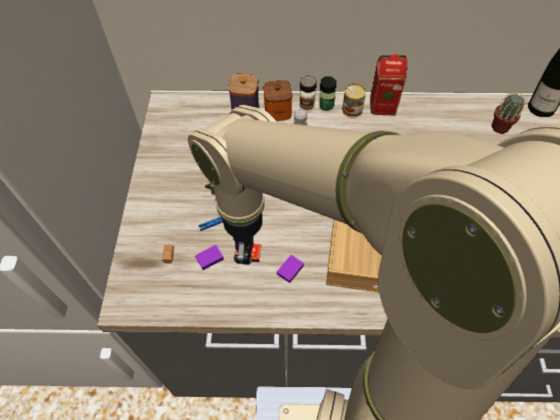

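The match box is held level at (278,272). The purple boxes and the peg haven't moved. I'll measure the compartment floor before carrying.

Run:
```python
from h import *
p,d,i=load('t4'); 
for uv in((345,190),(363,215),(380,240)): print('top',bydepth(i,uv,np.median(d[uv[1]-3:uv[1]+4,uv[0]-3:uv[0]+4])).round(4))
p2,d2,i2=load('w4')
for uv in((90,150),(125,180),(150,220)): print('wr',bydepth(i2,uv,np.median(d2[uv[1]-3:uv[1]+4,uv[0]-3:uv[0]+4])).round(4))
cv2.imwrite('pics/tz4.png',cv2.resize(p[155:275,305:415,::-1],None,fx=5,fy=5,interpolation=cv2.INTER_CUBIC))
cv2.imwrite('pics/wz4.png',cv2.resize(p2[90:290,5:205,::-1],None,fx=3,fy=3,interpolation=cv2.INTER_CUBIC))
```

```text
top [[ 0.5001 -0.0487  0.0054]]
top [[ 0.4455 -0.0852  0.0062]]
top [[ 0.3914 -0.1195  0.006 ]]
wr [[ 0.4866 -0.0308  0.0052]]
wr [[ 0.4453 -0.0635  0.0053]]
wr [[ 0.3906 -0.082   0.0051]]
```

View pics/tz4.png

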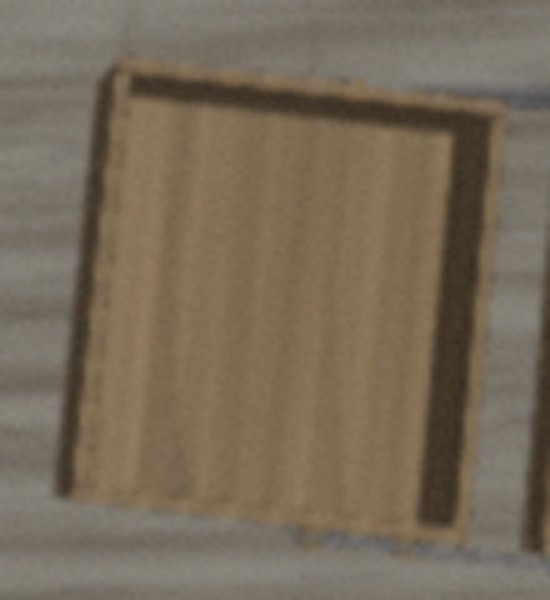

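View pics/wz4.png

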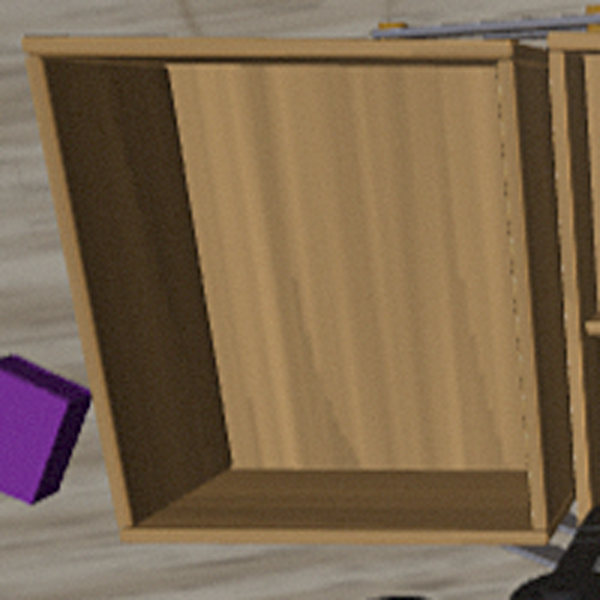

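The floor measures 5–6 mm from both views, as the text says, and the compartment is empty. Carrying over now.

Call:
move_arm(
  motion="0 0 0.05 0; 0 -0.01 0.09 0; 0.005 -0.05 0.095 0; 0.01 -0.095 0.095 -0.02; 0.02 -0.14 0.095 -0.04; 0.028 -0.185 0.095 -0.06; 0.035 -0.225 0.095 -0.08; 0.036 -0.25 0.095 -0.08; 0.036 -0.254 0.095 -0.08; 0.036 -0.254 0.095 -0.08",
)

```text
clock: 12.95
position: [0.4439, -0.0649, 0.1566]
ee_rot: [0.047, 0.706, -0.046, 0.705]
ft_force: [0.7, 0.6, 0.3]
grip_width: 0.424
```

Run:
```python
from h import *
o=get_obs();print(o['position'],o['ft_force'],R.from_quat(o['ee_rot']).as_matrix().round(3))
pw,dw,iw=snap('wrist','w8')
```

```text
[ 0.44385709 -0.06488475  0.1566085 ] [0.70919826 0.55192881 0.34934341] [[-0.001  0.131  0.991]
 [ 0.001  0.991 -0.131]
 [-1.     0.001 -0.001]]
```

View pics/w8.png

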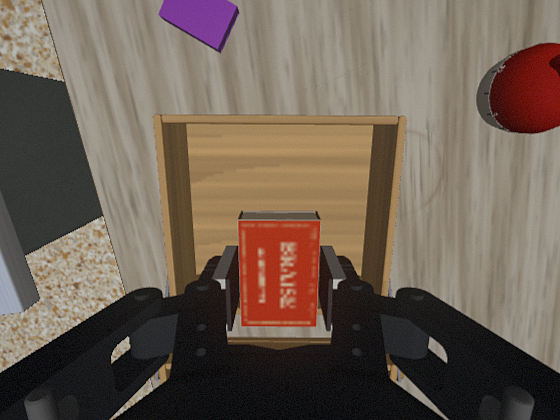

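It is centred over the compartment and still held level at (280,272). Descending, slowly at the end.

Call:
move_arm(
  motion="0 0 -0.03 0; 0 0 -0.065 0; 0 0 -0.095 0; 0 0 -0.118 0; 0 0 -0.132 0; 0 0 -0.138 0; 0 0 -0.142 0; 0 0 -0.145 0; 0 0 -0.145 0",
)

```text
clock: 14.12
position: [0.4443, -0.0658, 0.0122]
ee_rot: [0.047, 0.705, -0.047, 0.706]
ft_force: [0.0, 0.4, -0.4]
grip_width: 0.426
```

Call:
move_arm(
  motion="0 0 -0.0015 0; 0 0 -0.003 0; 0 0 -0.003 0; 0 0 -0.003 0",
)

```text
clock: 14.62
position: [0.4441, -0.0657, 0.0091]
ee_rot: [0.047, 0.706, -0.047, 0.706]
ft_force: [0.3, -0.1, 0.3]
grip_width: 0.425
```

Call:
move_arm(
  motion="0 0 -0.0008 0; 0 0 -0.0015 0; 0 0 -0.0015 0; 0 0 -0.0015 0",
)

```text
clock: 15.12
position: [0.4442, -0.0657, 0.0082]
ee_rot: [0.046, 0.706, -0.047, 0.706]
ft_force: [-4.3, 0.1, 12.5]
grip_width: 0.423
```

Contact with the floor (12 N). Opening, then lifting.

Call:
move_arm(
  motion="0 0 0.001 0; 0 0 0.001 0; 0 0 0.001 0; 0 0 0.001 0; 0 0 0.02 0; 0 0 0.06 0; 0 0 0.11 0; 0 0 0.16 0; 0 0 0.19 0; 0 0 0.19 0",
  grip=0.65,
)

```text
clock: 16.38
position: [0.4453, -0.0658, 0.1997]
ee_rot: [0.046, 0.704, -0.047, 0.707]
ft_force: [0.4, 0.2, -0.6]
grip_width: 0.65
```

Run:
```python
from h import *
o=get_obs();print(o['position'],o['ft_force'])
pw,dw,iw=snap('wrist','w9')
hsv=cv2.cvtColor(pw,cv2.COLOR_RGB2HSV)
m=((hsv[...,0]<8)|(hsv[...,0]>172))&(hsv[...,1]>150)&(hsv[...,2]>70); m[:,380:]=0
c=max(cv2.findContours(m.astype(np.uint8),cv2.RETR_EXTERNAL,cv2.CHAIN_APPROX_NONE)[0],key=cv2.contourArea).reshape(-1,2)
W=onplane(iw,c,.021); print(cv2.minAreaRect((W[:,:2]*1000).astype(np.float32)),c.mean(0))
u,v=c.mean(0).astype(int); print(bydepth(iw,(u,v),dw[v,u]))
for du,dv in((-10,-15),(10,-15),(-10,12),(10,12)): print(bydepth(iw,(u+du,v+dv),dw[v+dv,u+du])[0].round(4))
```

```text
[ 0.44534526 -0.06584494  0.19969561] [ 0.42920958  0.15074164 -0.59080758]
((442.8892517089844, -65.5512466430664), (52.349952697753906, 35.045440673828125), 81.76654052734375) [276.5617284  189.38888889]
[[ 0.44226722 -0.0643137   0.02141486]]
[ 0.4341 -0.0476  0.0205]
[ 0.4545 -0.0501  0.0214]
[ 0.4301 -0.0758  0.0209]
[ 0.451  -0.0786  0.0205]
```

View pics/w9.png

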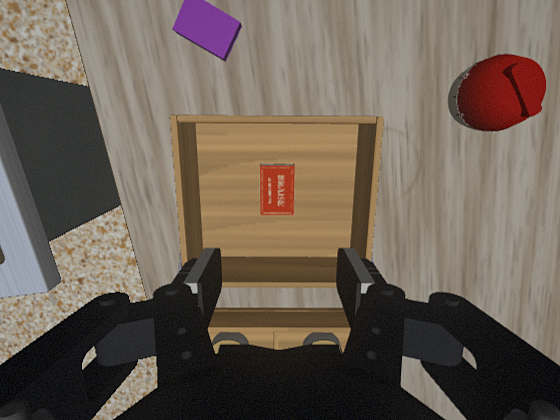

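The match box lies flat at (277,189), with its top at 20.5–21.4 mm as expected. Back to the handle.

Call:
move_arm(
  motion="0 0 0.03 -0.1; -0.003 -0.02 0.048 -0.28; -0.006 -0.045 0.048 -0.46; -0.01 -0.07 0.048 -0.64; -0.013 -0.1 0.048 -0.82; -0.017 -0.13 0.048 -1.0; -0.02 -0.155 0.048 -1.18; -0.023 -0.175 0.048 -1.36; -0.025 -0.186 0.048 -1.52; -0.025 -0.186 0.048 -1.57",
  grip=0.5,
)

```text
clock: 17.68
position: [0.4182, -0.2524, 0.2437]
ee_rot: [-0.533, -0.466, 0.533, -0.464]
ft_force: [0.3, 0.0, -1.3]
grip_width: 0.501
```

Call:
move_arm(
  motion="0 0 0 0; 0 0 0 0; 0 0 0 0",
)

```text
clock: 18.05
position: [0.4191, -0.2515, 0.2453]
ee_rot: [-0.531, -0.467, 0.532, -0.466]
ft_force: [-0.3, -0.2, -0.8]
grip_width: 0.498
```

Run:
```python
from h import *
o=get_obs();print(o['position'],o['ft_force'],R.from_quat(o['ee_rot']).as_matrix().round(3))
pw,dw,iw=snap('wrist','w10')
```

```text
[ 0.41909074 -0.25148177  0.24526508] [-0.26108902 -0.15273117 -0.81517056] [[-0.     0.992 -0.13 ]
 [ 0.    -0.13  -0.992]
 [-1.    -0.    -0.   ]]
```

View pics/w10.png

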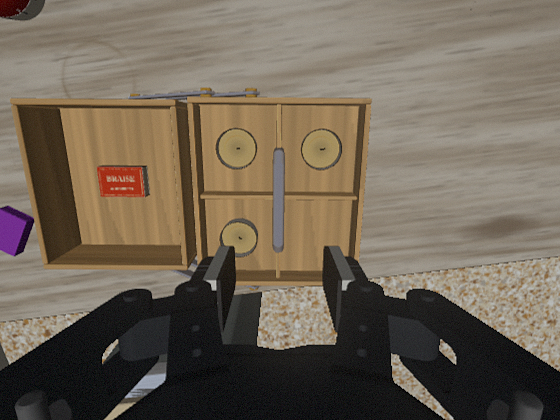

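The bar at (278,200) is centred between the pads and the match box is in the compartment at (122,181). Descend and grip.

Call:
move_arm(
  motion="0.001 0 -0.03 0; 0.001 0 -0.07 0; 0.001 0 -0.1 0; 0.001 0 -0.125 0; 0.001 0 -0.138 0; 0.001 0 -0.139 0; 0.001 0 -0.139 0; 0.001 0 -0.139 0",
)

```text
clock: 19.1
position: [0.4206, -0.2519, 0.1074]
ee_rot: [0.532, 0.466, -0.532, 0.467]
ft_force: [-0.1, 0.3, -0.3]
grip_width: 0.504
```

Call:
move_arm(
  motion="0 0 0 0; 0 0 0 0; 0 0 0 0; 0 0 0 0; 0 0 0 0; 0 0 0 0",
  grip=0,
  force=50,
)

```text
clock: 19.85
position: [0.4204, -0.2513, 0.1068]
ee_rot: [0.532, 0.466, -0.532, 0.466]
ft_force: [-1.4, 4.2, 5.9]
grip_width: 0.09
```

Run:
```python
import numpy as np
yaw=-.131
f=lambda q:np.array([-np.sin(yaw)*.11*np.cos(.611+q),np.cos(yaw)*.11*np.cos(.611+q),.11*np.sin(.611+q)])
for q0,q1 in((1.92,.96),(.96,.12),(.12,0)):
    print('; '.join(' '.join(str(v) for v in (f(q)-f(q0)).round(4))+' 0' for q in np.linspace(q0,q1,11)[1:]))
```

```text
0.0008 0.0064 0.0083 0; 0.0018 0.0136 0.016 0; 0.0028 0.0214 0.023 0; 0.0039 0.0299 0.0292 0; 0.0051 0.039 0.0345 0; 0.0064 0.0485 0.0389 0; 0.0077 0.0584 0.0424 0; 0.009 0.0685 0.0449 0; 0.0104 0.0789 0.0464 0; 0.0118 0.0893 0.0469 0
0.0012 0.0092 -0.0004 0; 0.0024 0.0182 -0.0015 0; 0.0036 0.0272 -0.0035 0; 0.0047 0.036 -0.0061 0; 0.0059 0.0445 -0.0096 0; 0.0069 0.0527 -0.0137 0; 0.008 0.0605 -0.0185 0; 0.0089 0.0679 -0.0239 0; 0.0099 0.0748 -0.03 0; 0.0107 0.0812 -0.0366 0
0.0001 0.0009 -0.001 0; 0.0002 0.0017 -0.002 0; 0.0003 0.0026 -0.003 0; 0.0004 0.0034 -0.004 0; 0.0006 0.0042 -0.005 0; 0.0007 0.005 -0.0061 0; 0.0008 0.0058 -0.0071 0; 0.0009 0.0066 -0.0082 0; 0.001 0.0074 -0.0093 0; 0.0011 0.0081 -0.0103 0
```

Call:
move_arm(
  motion="0.0008 0.0064 0.0083 0; 0.0018 0.0136 0.016 0; 0.0028 0.0214 0.023 0; 0.0039 0.0299 0.0292 0; 0.0051 0.039 0.0345 0; 0.0064 0.0485 0.0389 0; 0.0077 0.0584 0.0424 0; 0.009 0.0685 0.0449 0; 0.0104 0.0789 0.0464 0; 0.0118 0.0893 0.0469 0",
)

```text
clock: 21.1
position: [0.4325, -0.1619, 0.154]
ee_rot: [0.532, 0.466, -0.531, 0.467]
ft_force: [7.0, -2.3, -5.8]
grip_width: 0.097
```

Call:
move_arm(
  motion="0.0012 0.0092 -0.0004 0; 0.0024 0.0182 -0.0015 0; 0.0036 0.0272 -0.0035 0; 0.0047 0.036 -0.0061 0; 0.0059 0.0445 -0.0096 0; 0.0069 0.0527 -0.0137 0; 0.008 0.0605 -0.0185 0; 0.0089 0.0679 -0.0239 0; 0.0099 0.0748 -0.03 0; 0.0107 0.0812 -0.0366 0",
)

```text
clock: 22.35
position: [0.4439, -0.0809, 0.1176]
ee_rot: [0.532, 0.465, -0.531, 0.467]
ft_force: [8.3, -3.0, -3.0]
grip_width: 0.097
```

Call:
move_arm(
  motion="0.0001 0.0009 -0.001 0; 0.0003 0.0026 -0.003 0; 0.0006 0.0042 -0.005 0; 0.0008 0.0058 -0.0071 0; 0.001 0.0074 -0.0093 0; 0.0011 0.0081 -0.0103 0; 0.0012 0.0086 -0.011 0; 0.0012 0.0086 -0.011 0; 0.0012 0.0086 -0.011 0",
)

```text
clock: 23.48
position: [0.4451, -0.0726, 0.107]
ee_rot: [0.532, 0.465, -0.531, 0.467]
ft_force: [6.1, -1.1, 0.8]
grip_width: 0.097
```

Call:
move_arm(
  motion="0 0.0005 -0.001 0; 0 0.001 -0.002 0; 0 0.001 -0.002 0; 0 0.001 -0.002 0",
)

```text
clock: 23.98
position: [0.4453, -0.0725, 0.1065]
ee_rot: [0.532, 0.464, -0.532, 0.467]
ft_force: [-3.7, -3.7, 21.4]
grip_width: 0.1
```

Call:
move_arm(
  motion="0 0 0 0; 0 0 0 0; 0 0 0 0; 0 0 0 0; 0 0 0.03 0; 0 0 0.07 0; 0 0 0.11 0; 0 0 0.14 0; 0 0 0.14 0; 0 0 0.14 0",
  grip=0.5,
)

```text
clock: 25.22
position: [0.4434, -0.0715, 0.2431]
ee_rot: [-0.531, -0.466, 0.532, -0.466]
ft_force: [-1.1, 0.5, 0.4]
grip_width: 0.499
```

Run:
```python
from h import *
o=get_obs();print(o['position'],o['ft_force'])
pw,dw,iw=snap('wrist','w11');print('bar',bydepth(iw,(282,200),dw[200,282]), bydepth(iw,(282,197),dw[197,282]))
p,d,i=snap('side','s11')
```

```text
[ 0.44344576 -0.0715345   0.24311323] [-1.13265037  0.4880089   0.39708206]
bar [[ 0.44665771 -0.07480402  0.12990409]] [[ 0.44909135 -0.07512152  0.12939661]]
```

View pics/w11.png

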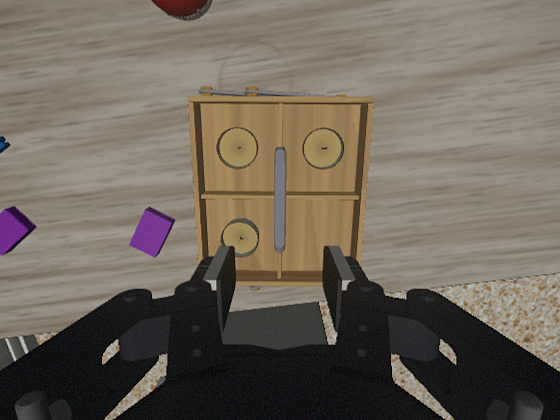

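View pics/s11.png

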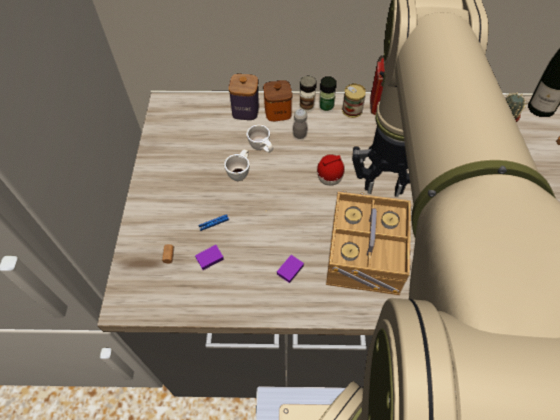

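The tray is back on the box, with the bar top at 129–130 mm, and the peg, cork and purple boxes look unmoved. I'll move the arm aside and compare pixel by pixel with the start.

Call:
move_arm(
  motion="0 -0.05 0.02 0; 0 -0.1 0.03 0; 0 -0.15 0.03 0; 0 -0.2 0.03 0; -0.02 -0.25 0.03 0; -0.04 -0.3 0.03 0; -0.06 -0.35 0.03 0; -0.07 -0.38 0.03 0; -0.07 -0.38 0.03 0; -0.07 -0.38 0.03 0",
)

```text
clock: 26.58
position: [0.3743, -0.4506, 0.273]
ee_rot: [0.532, 0.467, -0.531, 0.466]
ft_force: [-0.3, 0.4, -0.1]
grip_width: 0.498
```

Run:
```python
from h import *
for n in('side','top'):
    p,d,i=snap(n,n+'12'); p0,d0,_=load(n+'0')
    rs={'top':dict(tray=(155,270,315,415),peg=(170,200,170,215),cork=(212,242,135,160),purL=(212,245,172,212),purR=(222,256,262,296)),
        'side':dict(tray=(188,298,322,415),peg=(210,234,194,234),cork=(240,268,155,180),purL=(242,272,190,228),purR=(252,285,272,308))}[n]
    for k,(a,b,c,e) in rs.items():
        A=cv2.cvtColor(p0[a:b,c:e],cv2.COLOR_RGB2GRAY).astype(np.float32);B=cv2.cvtColor(p[a:b,c:e],cv2.COLOR_RGB2GRAY).astype(np.float32)
        print(n,k,cv2.phaseCorrelate(A,B),abs(A-B).mean())
        if k=='tray': print('depth diff',np.median(d[a:b,c:e]-d0[a:b,c:e]))
o=get_obs();print(o['clock'],o['position'],abs(o['joint_velocities']).max())
```

```text
side tray ((0.028688398511150126, 0.009659167642873001), 0.9987433866494232) 1.1312805
depth diff 5.632639e-06
side peg ((0.01818451012204747, -0.04798251798598585), 0.9735436829427878) 1.1291667
side cork ((0.5513822970636237, -0.03324163753521603), 0.9669446872075399) 1.1442857
side purL ((-0.1050888572108235, 0.008019713411192342), 1.0015600017706554) 1.1280701
side purR ((-0.028414332451397684, 0.05929355689359639), 0.9460359598383491) 1.1557239
top tray ((0.05260915185705528, -0.01616417226455269), 0.9157146836916605) 1.7660869
depth diff 9.417534e-06
top peg ((0.508836764433596, -0.036790784738812476), 1.0727067763717086) 1.7177777
top cork ((0.3391201266312116, -0.09029310982407601), 0.9699169375101725) 1.8146666
top purL ((0.22490608757203745, -0.17318076896797052), 0.9959126450949245) 1.8030303
top purR ((0.09474920976821721, 0.14371197538924463), 0.8810140943085706) 1.7837371
26.675 [ 0.37464947 -0.45031338  0.27360875] 0.004683716810106277
```

View pics/top12.png

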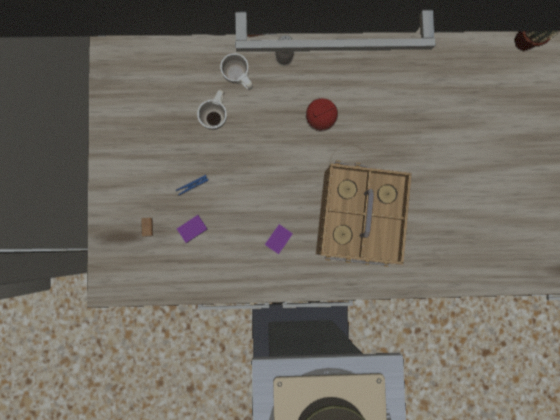

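The tray region matches the start to 0.05 px with no depth change. The bystanders' regions differ only by image noise, and the red box is gone from the worktop.

```bash
python3 -c "
from h import *
print(hand_in())"
```

```text
the job is handed in; nothing more can be done
None
```

I swung the tray open to its end stop, set the red match box down flat near the middle of the compartment floor, then swung the tray back and seated it. The job was handed in at about 26.7 s of the 70 s.

**Last checks:**
- **Match box:** its top measured 20.5–21.4 mm, against 21 mm expected for lying flat on the floor. I checked this before closing the tray and saw it still there from the handle just before the swing back.
- **Tray:** its region in the top and side views matched the start pictures to about 0.05 px with no depth change. The bar top stood at 129–130 mm, against 130 mm expected.
- **Bystanders:** the peg, cork and purple boxes showed only noise-level differences. Shift estimates of up to 0.55 px on the small peg and cork crops were not repeated in the other view.
- **Forces:** the highest I read was 21 N at the wrist, when pressing the tray home. Readings came only at the end of each move.

**One disagreement:** triangulating the bar's height early on gave about 116 mm, while the depth image agreed with the text's 125 mm. I used 125 mm, and the grip held both times.

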